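# Third hand at the banding stand: stack tea cartons and press them for strapping

### The job

Stack the green tea carton squarely on the cream one that stands in the banding stand, let go, then stack the orange carton squarely on the green one, edges flush, and let go. Then act as a third hand for the person who will strap the column: press down from above on the orange carton's lid, touching no sides, until the pointer of the spring platform stands inside the green band of the scale, not driving it deep into the red, hold it steady there for about two seconds and finish while still pressing. Leave the other things on the worktop alone.

Things in the scene. Friction and masses are not known exactly. Their poses are not given: they have to be found in the camera images.
- stand: Grey banding stand fixed to the worktop, base 120 x 150 x 12 mm. Origin: centre of its underside. A black spring platform (64 x 96 mm) rides at its middle; an aluminium back fence on its +x side (inner face at x = +34 mm) and a side fence on its +y side (inner face at y = +50 mm) both reach 82 mm above the worktop. A white scale with a green band and below it a red one is at the front (-x) edge, right (-y) of the middle.
- platform_top (a point): Centre of the platform's upper face, 60 mm above the worktop at rest; sinks with the platform. Axes as the stand's.
- platform (a joint): How far the platform (with its black pointer) has sunk, m: 0 at rest, grows downwards, stop at 0.030. Green band 0.008 to 0.018, red beyond. Spring: it starts to sink at about 5 N total load and needs 0.5 N more per mm; the column's own weight (about 3.2 N) counts, so the middle of the green band takes a push of about 8 N (6 to 11 N over the band). It springs back if let go.
- cream_carton: Cream closed tea carton with tan lid, 56 (x) x 88 (y) x 44 (z) mm, rigid, about 0.11 kg, loose; origin at the centre of its underside. It stands already on the platform, long side along the stand's y.
- green_carton: Green closed tea carton with dark green lid, 56 (x) x 88 (y) x 44 (z) mm, rigid, about 0.11 kg, loose on the worktop; origin at the centre of its underside. Second in the column. Grip across its 56 mm side.
- orange_carton: Orange closed tea carton with brown lid, same size and mass as the green one, loose on the worktop; origin at the centre of its underside. Top of the column; its lid is 192 mm above the worktop once stacked.
- white_tin: Bystander: white enamelled tin, 105 x 185 x 50 mm; origin centre of underside.
- mug: Bystander: cream mug, 78 x 116 x 101 mm with handle; origin centre of underside.
- pepper_mill: Bystander: wooden pepper mill, 58 mm wide, 150 mm tall; origin centre of underside.
- kitchen_timer: Bystander: round black and white kitchen timer, 89 mm across, 48 mm tall; origin centre of underside.
- matchbox: Bystander: blue matchbox, 37 x 56 x 17 mm; origin centre of underside.
Not all that is in view belongs to the job. Of the things that look like the orange_carton, the middle-sized one is meant.

How it is judged:
On the way, in this order (a step that is already met when the one before it is completed fails the run):
1. green carton squarely on the cream one and let go (horizontal distance between cream_carton and platform_top below 0.008 m and angle between each of cream_carton, green_carton's own z axis and vertical below 0.06 rad and z of cream_carton in the frame of platform_top below 0.004 m and horizontal distance between green_carton and cream_carton below 0.007 m and angle between the x axis of green_carton and the x axis of cream_carton, either way round below 0.1 rad and z of green_carton in the frame of cream_carton between 0.04 and 0.047 m and contact force between the fingers and green_carton below 0.1 N and linear speed of green_carton below 0.02 m/s), for 0.2 s.
2. orange carton squarely on the green one and let go (horizontal distance between cream_carton and platform_top below 0.008 m and angle between each of cream_carton, green_carton, orange_carton's own z axis and vertical below 0.06 rad and z of cream_carton in the frame of platform_top below 0.004 m and horizontal distance between green_carton and cream_carton below 0.007 m and angle between the x axis of green_carton and the x axis of cream_carton, either way round below 0.1 rad and z of green_carton in the frame of cream_carton between 0.04 and 0.047 m and horizontal distance between orange_carton and green_carton below 0.007 m and angle between the x axis of orange_carton and the x axis of green_carton, either way round below 0.1 rad and z of orange_carton in the frame of green_carton between 0.04 and 0.047 m and contact force between the fingers and orange_carton below 0.1 N and linear speed of orange_carton below 0.02 m/s), for 0.2 s.
3. lid pressed from above, pointer steady in the green band for 1.5 s (horizontal distance between cream_carton and platform_top below 0.008 m and angle between each of cream_carton, green_carton, orange_carton's own z axis and vertical below 0.06 rad and z of cream_carton in the frame of platform_top below 0.004 m and horizontal distance between green_carton and cream_carton below 0.007 m and angle between the x axis of green_carton and the x axis of cream_carton, either way round below 0.1 rad and z of green_carton in the frame of cream_carton between 0.04 and 0.047 m and horizontal distance between orange_carton and green_carton below 0.007 m and angle between the x axis of orange_carton and the x axis of green_carton, either way round below 0.1 rad and z of orange_carton in the frame of green_carton between 0.04 and 0.047 m and value of joint platform between 0.008 and 0.018 m and contact force between the fingers and orange_carton above 3 N and z of the grasp point in the frame of orange_carton above 0.05 m and contact force between the fingers and cream_carton below 0.2 N and contact force between the fingers and green_carton below 0.2 N and contact force between each of the fingers, the arm and stand below 0.2 N and contact force between the arm and orange_carton below 0.2 N and velocity of joint platform between -0.006 and 0.006 m/s), for 1.5 s.
At the end, for the whole second after the job is handed in: Cream, green, orange in one upright column on the platform: each within 7 mm and 0.1 rad of the one below, cream within 8 mm of the platform's middle; the arm presses the orange lid from above (over 3 N), touches no other carton nor the stand; platform still, sunk 8 to 18 mm (green band) (all of step 3); the arm keeps its last pose, push and grip.
It fails at once if the pointer is pushed well into the red (platform sunk over 22 mm) (value of joint platform above 0.022 m).
It fails at once if a bystander is pushed over 20 mm or tipped (distance of any of white_tin, mug, pepper_mill, kitchen_timer, matchbox from where it was at the start of the episode above 0.02 m or angle between any of white_tin, mug, pepper_mill, kitchen_timer, matchbox's own z axis and vertical above 0.3 rad).
It also fails if it takes over 58 s, if anything falls off the work surface, if the arm or the gripper's body presses on something with over 40 N, if the wrist force passes 120 N, or if a joint passes its speed limit or range.

### The arm

A 6-joint arm with a two-finger parallel gripper is mounted at the origin on the work surface; the furniture and walls round the work are solid. World frame = base frame: x ahead of the robot, y to its left, z up, the work surface at z = 0. Lengths are in m, angles in rad, forces in N, time in s.
With the tool pointing down it reaches from about 0.25 to 0.775 m from the base axis. Payload 4 kg.
Tool frame: the origin (TCP) lies between the finger pads; the fingertips stand 14 mm ahead of it and the grasp point (between the pads) lies 5 mm behind it; z points along the fingers, y is the line along which they close (so a half turn about z gives the same grasp; the last joint's range is limited). The gripper opens to 94 mm and grips with 3 to 60 N. Pads are 16 mm wide; open, the fingers measure 119 mm over their backs; the gripper's body (75 mm by 177 mm) begins 78 mm behind the grasp point.
Start: joints at [1.025, 0.087, 1.371, -0, 1.684, -0.103], TCP at [0.236, 0.497, 0.192] pointing down, gripper open.
Joint ranges: [-3.1, 3.1], [-0.76, 2.03], [0.27, 2.55], [-1.08, 4.22], [0.17, 2.65], [-2.57, 2.57]. Speed limits (rad/s): [2.79, 2.79, 3.14, 3.14, 3.14, 3.14].

### API

Orientations are given as [roll, pitch, yaw] about the fixed x, y, z axes, in that order (R = Rz(yaw) Ry(pitch) Rx(roll)).
In Python, from bench import robot, snapshot gives the robot as it stands.
- The arm moves only by the tool carry_out, never from a script. Its argument "motion" is text: rows parted by semicolons, each of 4 numbers parted by spaces: the shift along the tool's x, y, z each as a share of 0.15 m, from -1 to 1, then the turn about the tool's z as a share of 180 degrees, from -1 to 1. A call has exactly 8 rows; each row is the pose to reach, as a shift and turn from the pose commanded when the call began, along the tool's axes at that moment, turning the shorter way round; what a row does not reach only later rows make up. A row lasts 1/10 s, in which the tool goes at most 50 mm and 8.59 degrees, less where a joint would pass 70% of its speed; a pose out of reach is approached as far as the arm can. A call with a number of a shift or a turn outside -1 to 1 is refused whole. A call with a gripper value outside its range is refused whole. "grip" is the opening, from -1 (shut) to 1 (fully open), set as the call begins (left out, the last holds). The fingers move at their own pace and stop on an object; the grip force is fixed at half the most. Time passes only in rows, so rows that repeat a pose let the fingers close, or fill a call up. It gives the time, the measured TCP pose, the force, the opening and the grip force at its end, in the units of the state.
- robot.get_obs(): the state, without advancing time (a new reading comes with each control period).
- snapshot(name): name is "side" or "top"; returns a dict with "image" (384x512x3 uint8, red, green, blue), "fx", "fy", "cx", "cy" (pixels), "distortion" ([k1, k2, p1, p2, k3] as OpenCV has them; the pictures are not rectified), "pose" (4x4, takes a point from camera to world coordinates). Camera axes: x right, y up, looking along -z (the intrinsics and any distortion apply to the point x, -y, -z); pixel columns grow to the right and rows downward; lengths in m; the calibration is good to about 2 mm. A picture is of the moment at which its call begins. There is no depth.
- robot.close_job(): hands the job in; it is judged then, once.
The state is a dict: "time": time; "joint_positions": joint angles; "qvel": joint speeds; "joint_torque": joint torques, N m; "tool_pos": TCP position; "ee_rot": TCP orientation; "wrist_force": force on the tool from outside, world axes, zero at the start; "wrist_torque": the same for the moment, N m; "width": finger opening in m; "finger_force": force on a finger pad.
Only numpy, scipy, OpenCV 4.12 (cv2) and the standard library are available. Lean on these libraries where they do the work, as an engineer would, in place of code of your own. Each camera call takes 0.05 s, during which the arm holds its last target. There are 200 camera calls.

## Working session

There is one attempt and no reset: what is moved stays moved. The work goes in short steps, Python scripts to look and compute and a tool call to move; the robot and the scene stay as the last step left them, time stands still between calls to the robot, and variables do not carry over. Pictures are saved under pics/ and viewed, at most 10 in all, crops included, and the job is handed in when it is done.

Besides the shell and the picture viewer there is one more tool, called after "Call:" as name(argument=value, ...), one argument or row to a line, values as JSON. carry_out: Moves the arm, as the interface text tells. Shift numbers are shares of 0.15 m and turn numbers shares of 180 degrees, none past 1 either way. Its arguments: {"type":"object","properties":{"motion":{"type":"string"},"grip":{"type":"number"}},"required":["motion"]}

```bash
mkdir -p pics; ls; python3 - <<'E'
from bench import robot, snapshot
import cv2,pickle
for n in("side","top"):
    s=snapshot(n); pickle.dump(s,open(f"pics/{n}0.pkl","wb")); cv2.imwrite(f"pics/{n}0.png",cv2.resize(s["image"][:,:,::-1],(768,576)))
    print(n,s["fx"],s["fy"],s["cx"],s["cy"],s["distortion"],s["pose"].round(3) if hasattr(s["pose"],"round") else s["pose"])
print(robot.get_obs())
E
```

```text
pics
side 393.5045847817165 393.5045847817165 256.13346788018714 186.13143376375288 [-0.05591466  0.          0.          0.          0.        ] [[ 0.888  0.305 -0.344  0.058]
 [-0.46   0.575 -0.677 -0.9  ]
 [-0.009  0.759  0.651  0.87 ]
 [ 0.     0.     0.     1.   ]]
top 400.2860350915998 400.2860350915998 259.9523769400583 203.70402479466824 [-0.05123516  0.          0.          0.          0.        ] [[ 0.022  0.999 -0.046  0.425]
 [-1.     0.022  0.014 -0.066]
 [ 0.015  0.045  0.999  1.249]
 [ 0.     0.     0.     1.   ]]
{'time': 0.1, 'joint_positions': array([ 1.02490909e+00,  8.78822474e-02,  1.37204821e+00, -5.84104353e-06,
        1.68357910e+00, -1.03110617e-01]), 'qvel': array([ 0.00012933, -0.00364621, -0.00147926,  0.00070285,  0.0008356 ,
        0.00066681]), 'joint_torque': array([ 2.97677223e-03, -3.41251123e+01, -3.03302836e+01,  7.19869486e-02,
        3.04328918e-02, -1.06229422e-04]), 'tool_pos': array([0.23540128, 0.49653161, 0.19134845]), 'ee_rot': array([-3.13968533e+00, -1.91528787e-04,  2.69881520e+00]), 'wrist_force': array([ 0.13804548,  0.17032376, -1.02084884]), 'wrist_torque': array([ 0.01581852, -0.03132194,  0.04342306]), 'finger_force': 0.0, 'width': 0.09425822425751887}
```

View pics/top0.png

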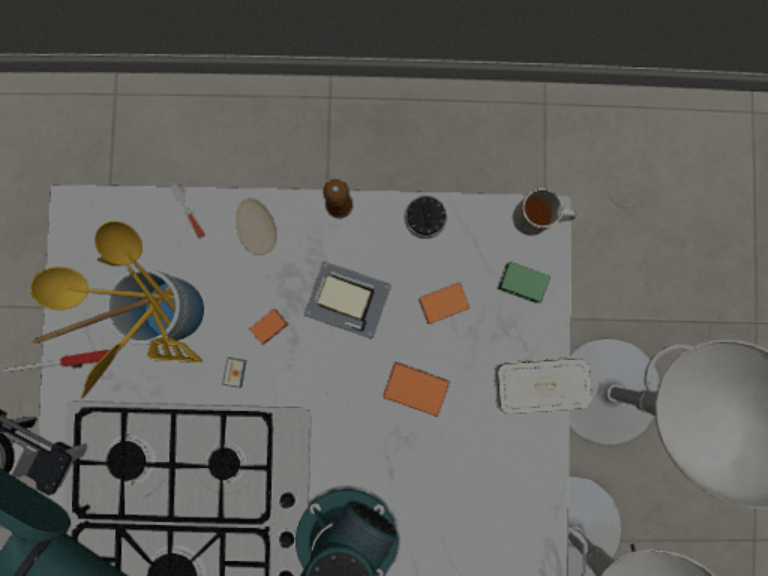

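View pics/side0.png

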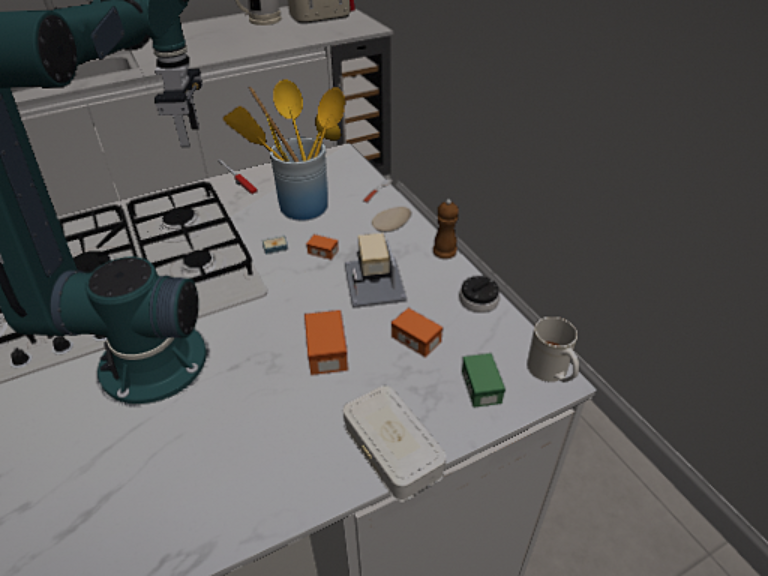

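Orange candidates in the top picture: small (268,326), middle (444,303), large (417,389). I choose the middle one at (444,303). The green carton is at (525,282) and the cream one in the stand at (345,297). I'll check these in a crop.

```bash
python3 - <<'E'
import cv2,pickle
im=pickle.load(open("pics/top0.pkl","rb"))["image"][:,:,::-1]
c=im[160:275,198:376]; cv2.imwrite("pics/crop_top.png",cv2.convertScaleAbs(cv2.resize(c,None,fx=4.45,fy=4.45,interpolation=cv2.INTER_CUBIC),alpha=1.3))
E
```

```text
(no output)
```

View pics/crop_top.png

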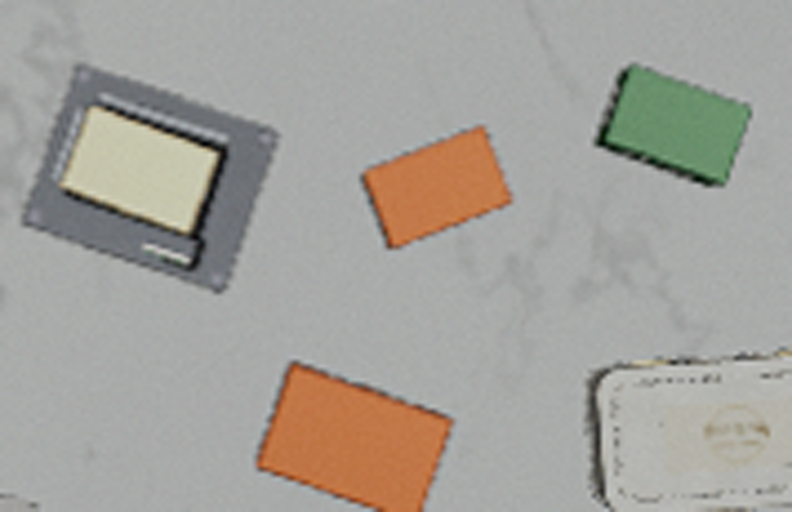

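```bash
cat > h.py <<'E'
import cv2,numpy as np
def world(s,px,z):
    K=np.array([[s["fx"],0,s["cx"]],[0,s["fy"],s["cy"]],[0,0,1]])
    u=cv2.undistortPoints(np.array(px,float).reshape(-1,1,2),K,np.array(s["distortion"],float))[:,0]
    P=np.array(s["pose"]); d=np.c_[u[:,0],-u[:,1],-np.ones(len(u))]@P[:3,:3].T; o=P[:3,3]
    return o+d*((z-o[2])/d[:,2])[:,None]
def pix(s,p):
    P=np.array(s["pose"]); c=(np.array(p,float).reshape(-1,3)-P[:3,3])@P[:3,:3]
    K=np.array([[s["fx"],0,s["cx"]],[0,s["fy"],s["cy"]],[0,0,1]])
    return cv2.projectPoints(c*[1,-1,-1],np.zeros(3),np.zeros(3),K,np.array(s["distortion"],float))[0][:,0]
def lid(s,seed,z,tol=14):
    im=cv2.resize(s["image"],None,fx=8,fy=8,interpolation=cv2.INTER_LINEAR)
    lab=cv2.cvtColor(im,cv2.COLOR_RGB2LAB).astype(int); x,y=int(seed[0]*8),int(seed[1]*8)
    ref=np.median(lab[y-16:y+16,x-16:x+16].reshape(-1,3),axis=0)
    m=(np.abs(lab-ref)<[tol*2,tol,tol]).all(2).astype(np.uint8)
    m=cv2.morphologyEx(m,cv2.MORPH_OPEN,np.ones((15,15),np.uint8))
    _,L=cv2.connectedComponents(m); c=max(cv2.findContours((L==L[y,x]).astype(np.uint8),0,2)[0],key=cv2.contourArea)
    w=world(s,(c[:,0]+.5)/8-.5,z)
    r=cv2.minAreaRect((w[:,:2]*1000).astype(np.float32)); b=cv2.boxPoints(r)
    e=b[1]-b[0]; f=b[2]-b[1]; l=e if np.hypot(*e)>np.hypot(*f) else f
    return np.round(r[0],1),np.round(r[1],1),np.degrees(np.arctan2(l[1],l[0]))%180
E
python3 - <<'E'
import pickle
from h import *
t=pickle.load(open("pics/top0.pkl","rb")); s=pickle.load(open("pics/side0.pkl","rb"))
for n,a,b,z in(("cream",(230,198),(249,164),.104),("green",(350,188),(323,249),.044),("orange",(296,202),(278,218),.044),("big",(278,259),(217,222),.06),("small",(178,217),(215,162),.03)):
    print(n,lid(t,a,z),lid(s,b,z))
# stand base corners (crop px)
c=np.array([[80,64],[278,130],[223,293],[23,223]])/4.45+[198,160]
w=world(t,c-.4,.012); print(w.round(4),w.mean(0))
for k in((1,0),(2,1)): d=w[k[0]]-w[k[1]];print(np.hypot(*d[:2]),np.degrees(np.arctan2(d[1],d[0])))
E
```

```text
cream (array([492.5,   7.9]), array([87.6, 54.9]), np.float32(70.838104)) (array([493.4,   8.8]), array([93.2, 60.1]), np.float32(71.56663))
green (array([ 536.1, -356. ]), array([89.9, 57.6]), np.float32(71.09279)) (array([ 535.2, -354.5]), array([87.2, 55.4]), np.float32(71.076))
orange (array([ 488.6, -191.1]), array([55.9, 87.3]), np.float32(112.21674)) (array([ 487.8, -191.5]), array([53.6, 85.8]), np.float32(112.330666))
big (array([ 315.9, -136.9]), array([113.5,  72.6]), np.float32(71.73849)) (array([ 314. , -140.4]), array([111.6,  70.1]), np.float32(71.79989))
small (array([433.8, 164.8]), array([40.9, 64.4]), np.float32(130.29196)) (array([433.9, 165.9]), array([40. , 62.3]), np.float32(130.53546))
[[ 0.5704  0.0568  0.012 ]
 [ 0.5274 -0.0823  0.012 ]
 [ 0.4133 -0.0466  0.012 ]
 [ 0.4587  0.0933  0.012 ]] [0.4924648  0.00530934 0.012     ]
0.1455066995285746 -107.19308601513652
0.1196167037031839 162.64268902760233
```

```bash
cat > mv.py <<'E'
import sys,numpy as np
from bench import robot
def rel(t,yaw,cur=None):
    "shares of shift and turn from the present (or given) TCP pose to target t (m), yaw deg"
    o=robot.get_obs(); p,y=(o["tool_pos"],o["ee_rot"][2]) if cur is None else (np.array(cur[:3]),np.radians(cur[3]))
    d=np.array(t)-p; c,s=np.cos(y),np.sin(y)
    a=(yaw-np.degrees(y)+180)%360-180
    return np.round([(c*d[0]+s*d[1])/.15,(s*d[0]-c*d[1])/.15,-d[2]/.15,a/180],4)
E
python3 - <<'E'
import pickle
from h import *
from mv import rel
t=pickle.load(open("pics/top0.pkl","rb")); s=pickle.load(open("pics/side0.pkl","rb"))
def tri(a,b):
    P=[];D=[]
    for c,p in((t,a),(s,b)):
        o=np.array(c["pose"])[:3,3]; d=world(c,[np.array(p)/1.5],0.)[0]-o; P.append(o);D.append(d/np.linalg.norm(d))
    A=np.c_[D[0],-D[1]]; k=np.linalg.lstsq(A,P[1]-P[0],rcond=None)[0]
    q=[P[i]+k[i]*D[i] for i in(0,1)]; return ((q[0]+q[1])/2).round(3),np.linalg.norm(q[0]-q[1]).round(3)
print(tri((95,380),(245,125)),tri((175,350),(245,125)),tri((175,350),(330,110)),tri((60,288),(288,98)),tri((95,380),(235,115)))
print("crock",world(s,[np.array((302,212))/1.5],0.))
p=[.2354,.4965,.1913,154.6]
for q in([.25,.36,.19,140],[.29,.22,.19,127],[.33,.06,.19,106],[.37,-.08,.19,90],[.44,-.22,.19,80],[.5357,-.3555,.14,71.1]):
    print(rel(q[:3],q[3],p),q); p=q
E
```

```text
(array([0.345, 0.405, 0.249]), np.float64(0.021)) (array([0.358, 0.27 , 0.301]), np.float64(0.067)) (array([0.441, 0.215, 0.348]), np.float64(0.11)) (array([0.488, 0.47 , 0.259]), np.float64(0.002)) (array([0.336, 0.397, 0.278]), np.float64(0.004))
crock [[0.45183084 0.34648069 0.        ]]
[-0.4783 -0.7803  0.0087 -0.0811] [0.25, 0.36, 0.19, 140]
[-0.8042 -0.5436 -0.     -0.0722] [0.29, 0.22, 0.19, 127]
[-1.0124 -0.429  -0.     -0.1167] [0.33, 0.06, 0.19, 106]
[-9.707e-01 -9.000e-04 -0.000e+00 -8.890e-02] [0.37, -0.08, 0.19, 90]
[-0.9333  0.4667 -0.     -0.0556] [0.44, -0.22, 0.19, 80]
[-0.7788  0.7852  0.3333 -0.0494] [0.5357, -0.3555, 0.14, 71.1]
```

```bash
python3 - <<'E'
from mv import rel
p=[.2354,.4965,.1913,154.6]
for q in([.215,.44,.19,178],[.21,.30,.19,178],[.25,.16,.19,165],[.31,.03,.19,130],[.37,-.11,.19,95],[.45,-.24,.19,78],[.5357,-.3555,.14,71.1]):
    print(rel(q[:3],q[3],p),q); p=q
E
```

```text
[-0.0387 -0.3986  0.0087  0.13  ] [0.215, 0.44, 0.19, 178]
[ 7.000e-04 -9.339e-01 -0.000e+00  0.000e+00] [0.21, 0.3, 0.19, 178]
[-0.2991 -0.9235 -0.     -0.0722] [0.25, 0.16, 0.19, 165]
[-0.6107 -0.7336 -0.     -0.1944] [0.31, 0.03, 0.19, 130]
[-0.9721 -0.2935 -0.     -0.1944] [0.37, -0.11, 0.19, 95]
[-0.9099  0.4558 -0.     -0.0944] [0.45, -0.24, 0.19, 78]
[-0.6344  0.7189  0.3333 -0.0383] [0.5357, -0.3555, 0.14, 71.1]
```

Call:
carry_out(
  motion="-0.01 -0.08 0 0.03; -0.02 -0.16 0 0.06; -0.03 -0.24 0 0.09; -0.04 -0.32 0 0.12; -0.04 -0.4 0 0.13; -0.04 -0.4 0 0.13; -0.04 -0.4 0 0.13; -0.04 -0.4 0 0.13",
  grip=1,
)

```text
time: 0.9
tool_pos: [0.2155, 0.4405, 0.1923]
ee_rot: [3.141, -0.0, 2.291]
wrist_force: [-0.1, 0.0, 0.7]
width: 0.094
finger_force: 0.0
```

Call:
carry_out(
  motion="0 -0.14 0 0; 0 -0.28 0 0; 0 -0.42 0 0; 0 -0.56 0 0; 0 -0.7 0 0; 0 -0.84 0 0; 0 -0.93 0 0; 0 -0.93 0 0",
)

```text
time: 1.7
tool_pos: [0.1099, 0.3481, 0.1927]
ee_rot: [3.141, -0.001, 2.292]
wrist_force: [-0.3, 0.3, 0.0]
width: 0.094
finger_force: 0.0
```

Call:
carry_out(
  motion="-0.04 -0.14 0 -0.01; -0.08 -0.28 0 -0.02; -0.13 -0.42 0 -0.03; -0.18 -0.56 0 -0.04; -0.22 -0.7 0 -0.05; -0.27 -0.84 0 -0.06; -0.3 -0.92 0 -0.07; -0.3 -0.92 0 -0.07",
)

```text
time: 2.5
tool_pos: [0.0365, 0.2236, 0.1929]
ee_rot: [3.139, -0.0, 2.51]
wrist_force: [0.3, -0.1, -0.6]
width: 0.0941
finger_force: 0.0
```

Call:
carry_out(
  motion="-0.09 -0.1 0 -0.03; -0.18 -0.21 0 -0.06; -0.27 -0.32 0 -0.09; -0.36 -0.43 0 -0.12; -0.45 -0.54 0 -0.15; -0.54 -0.65 0 -0.18; -0.61 -0.73 0 -0.19; -0.61 -0.73 0 -0.19",
)

```text
time: 3.3
tool_pos: [0.083, 0.1665, 0.2084]
ee_rot: [-3.1, -0.018, 3.105]
wrist_force: [0.0, -0.1, -0.4]
width: 0.0939
finger_force: 0.0
```

Call:
carry_out(
  motion="-0.14 -0.04 0 -0.03; -0.28 -0.08 0 -0.06; -0.42 -0.12 0 -0.09; -0.56 -0.17 0 -0.12; -0.7 -0.21 0 -0.15; -0.84 -0.25 0 -0.18; -0.97 -0.29 0 -0.19; -0.97 -0.29 0 -0.19",
)

```text
time: 4.1
tool_pos: [0.2277, 0.1169, 0.2067]
ee_rot: [-3.118, -0.041, -2.584]
wrist_force: [-0.3, 0.2, -0.0]
width: 0.0938
finger_force: 0.0
```

Call:
carry_out(
  motion="-0.13 0.07 0 -0.01; -0.26 0.13 0 -0.03; -0.39 0.2 0 -0.04; -0.52 0.26 0 -0.06; -0.65 0.33 0 -0.08; -0.78 0.39 0 -0.09; -0.91 0.46 0 -0.09; -0.91 0.46 0 -0.09",
)

```text
time: 4.9
tool_pos: [0.3044, 0.2503, 0.1993]
ee_rot: [-3.13, -0.046, -2.295]
wrist_force: [0.1, 0.3, -0.6]
width: 0.0941
finger_force: 0.0
```

```bash
python3 - <<'E'
from mv import *
print(rel([.5357,-.3555,.12],71.1)); o=robot.get_obs(); print(o["time"],o["tool_pos"],o["ee_rot"],o["wrist_force"])
E
```

```text
[ 2.0019 -3.8313  0.5287 -0.8744]
4.9 [0.30441671 0.2502623  0.19929929] [-3.13043346 -0.04571645 -2.2953657 ] [ 0.10502999  0.28146667 -0.57296769]
```

```bash
sed -i 's#,a/180\]#,-a/180]#' mv.py; python3 - <<'E'
from mv import *
import cv2
o=robot.get_obs(); print(o["joint_positions"].round(3),o["qvel"].round(3))
p=[o["tool_pos"][0],o["tool_pos"][1],.1993,np.degrees(o["ee_rot"][2])]
for q in([.29,.13,.19,178],[.31,.0,.19,140],[.37,-.11,.19,100],[.45,-.24,.19,78],[.5357,-.3555,.14,71.1]):
    print(rel(q[:3],q[3],p),q); p=q
from bench import snapshot
cv2.imwrite("pics/side1.png",snapshot("side")["image"][:250,:,::-1])
E
```

```text
[ 0.566 -0.232  1.657 -0.024  1.758 -1.855] [-0.022 -0.047  0.031 -0.019  0.042 -0.024]
[ 0.664  -0.4594  0.062   0.2805] [0.29, 0.13, 0.19, 178]
[-0.1635 -0.8615 -0.      0.2111] [0.31, 0.0, 0.19, 140]
[-0.7778 -0.3047 -0.      0.2222] [0.37, -0.11, 0.19, 100]
[-0.9461  0.3747 -0.      0.1222] [0.45, -0.24, 0.19, 78]
[-0.6344  0.7189  0.3333  0.0383] [0.5357, -0.3555, 0.14, 71.1]
```

View pics/side1.png

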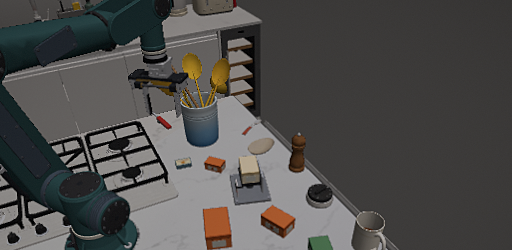

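The picture shows the gripper at (160,85), beside the crock at (200,110) but not touching it. My turn sign was reversed, and that is now fixed. I'll back away from the crock first, then turn.

Call:
carry_out(
  motion="0.11 -0.07 0.01 0; 0.22 -0.15 0.02 0; 0.33 -0.23 0.03 0; 0.44 -0.31 0.04 0.04; 0.55 -0.39 0.05 0.08; 0.66 -0.46 0.06 0.12; 0.66 -0.46 0.06 0.16; 0.66 -0.46 0.06 0.2",
)

```text
time: 5.75
tool_pos: [0.2893, 0.1275, 0.1966]
ee_rot: [-3.105, -0.028, -2.933]
wrist_force: [-0.2, 0.4, -0.2]
width: 0.0941
finger_force: 0.0
```

```bash
python3 - <<'E'
from mv import *
o=robot.get_obs(); print(o["joint_positions"].round(3),o["tool_pos"],o["ee_rot"])
p=[*o["tool_pos"],np.degrees(o["ee_rot"][2])]
for q in([.31,.0,.19,145],[.37,-.11,.19,100],[.45,-.24,.19,78],[.5357,-.3555,.14,71.1]):
    print(rel(q[:3],q[3],p),q); p=q
E
```

```text
[ 0.275 -0.427  1.802 -0.035  1.797 -1.512] [0.28927094 0.12746287 0.19662646] [-3.10546252 -0.02760537 -2.93299015]
[ 0.0408 -0.8599  0.0442  0.2608] [0.31, 0.0, 0.19, 145]
[-0.7483 -0.3713 -0.      0.25  ] [0.37, -0.11, 0.19, 100]
[-0.9461  0.3747 -0.      0.1222] [0.45, -0.24, 0.19, 78]
[-0.6344  0.7189  0.3333  0.0383] [0.5357, -0.3555, 0.14, 71.1]
```

```bash
cat >> mv.py <<'E'
def tilt():
    from scipy.spatial.transform import Rotation as R
    o=robot.get_obs(); r=R.from_euler("xyz",o["ee_rot"]).as_matrix(); return r[:,2].round(4)
E
python3 - <<'E'
from mv import *
print(tilt())
for yaw in(71.1,112.3):
    y=np.radians(yaw); z=tilt(); print(yaw,"along tool x",z@[np.cos(y),np.sin(y),0],"along closing y",z@[np.sin(y),-np.cos(y),0])
E
```

```text
[-0.0195 -0.0411 -0.999 ]
71.1 along tool x -0.04520049790267602 along closing y -0.005135658609193188
112.3 along tool x -0.030626724314840047 along closing y -0.033637237665164854
```

Call:
carry_out(
  motion="0.01 -0.14 0.01 0.04; 0.02 -0.28 0.02 0.08; 0.03 -0.42 0.03 0.12; 0.04 -0.56 0.04 0.16; 0.04 -0.7 0.04 0.2; 0.04 -0.84 0.04 0.24; 0.04 -0.86 0.04 0.26; 0.04 -0.86 0.04 0.26",
)

```text
time: 6.55
tool_pos: [0.3112, 0.0003, 0.1953]
ee_rot: [-3.096, 0.007, 2.539]
wrist_force: [-0.4, -0.5, 0.0]
width: 0.0937
finger_force: 0.0
```

Call:
carry_out(
  motion="-0.12 -0.06 0 0.04; -0.24 -0.12 0 0.08; -0.36 -0.18 0 0.12; -0.48 -0.24 0 0.16; -0.6 -0.3 0 0.2; -0.72 -0.36 0 0.24; -0.75 -0.37 0 0.25; -0.75 -0.37 0 0.25",
)

```text
time: 7.35
tool_pos: [0.3731, -0.108, 0.1983]
ee_rot: [-3.113, 0.036, 1.759]
wrist_force: [0.0, 0.2, 0.5]
width: 0.0939
finger_force: 0.0
```

```bash
python3 - <<'E'
from mv import *
print(tilt())
o=robot.get_obs(); print(o["joint_positions"].round(3),o["tool_pos"],o["ee_rot"])
p=[*o["tool_pos"],np.degrees(o["ee_rot"][2])]
for q in([.45,-.24,.19,78],[.5357,-.3555,.14,71.1]):
    print(rel(q[:3],q[3],p),q); p=q
E
```

```text
[-0.021  -0.0405 -0.999 ]
[-0.385 -0.274  1.691 -0.046  1.728 -0.58 ] [ 0.37306267 -0.10800965  0.19829951] [-3.11343898  0.0358609   1.75861058]
[-0.9602  0.3396  0.0553  0.1264] [0.45, -0.24, 0.19, 78]
[-0.6344  0.7189  0.3333  0.0383] [0.5357, -0.3555, 0.14, 71.1]
```

```bash
cat > mv.py <<'E'
import numpy as np
from bench import robot
from scipy.spatial.transform import Rotation as R
def go(*targets):
    "each target (x,y,z,yaw deg): shares of shift and turn, first from the measured pose, then chained"
    o=robot.get_obs(); p=o["tool_pos"]; r=R.from_euler("xyz",o["ee_rot"])
    print("t",round(o["time"],2),p.round(4),o["ee_rot"].round(3),"F",o["wrist_force"].round(1),"w",round(o["width"],4),"ff",round(o["finger_force"],1))
    for t in targets:
        a=-((t[3]-np.degrees(r.as_euler("xyz")[2])+180)%360-180)
        print((r.inv().apply(np.array(t[:3])-p)/.15).round(3),round(a/180,4))
        p=np.array(t[:3]); r=r*R.from_euler("z",a,degrees=True)
E
python3 -c "
from mv import *
go((.45,-.24,.19,78),(.5357,-.3555,.14,71.1),(.5357,-.3555,.06,71.1))"
```

```text
t 7.35 [ 0.3731 -0.108   0.1983] [-3.113  0.036  1.759] F [0.  0.2 0.5] w 0.0939 ff 0.0
[-0.958  0.342  0.08 ] 0.1264
[-0.619  0.723  0.352] 0.0383
[0.024 0.004 0.533] -0.0
```

Call:
carry_out(
  motion="-0.14 0.05 0.01 0.02; -0.28 0.1 0.02 0.04; -0.42 0.15 0.03 0.06; -0.56 0.2 0.04 0.08; -0.7 0.25 0.06 0.1; -0.84 0.3 0.08 0.12; -0.96 0.34 0.08 0.126; -0.96 0.34 0.08 0.126",
)

```text
time: 8.15
tool_pos: [0.45, -0.2409, 0.1899]
ee_rot: [-3.129, 0.044, 1.362]
wrist_force: [-0.0, 0.4, -0.7]
width: 0.094
finger_force: 0.0
```

Call:
carry_out(
  motion="-0.1 0.12 0.05 0.01; -0.2 0.24 0.1 0.02; -0.3 0.36 0.15 0.03; -0.4 0.48 0.2 0.038; -0.5 0.6 0.28 0.038; -0.62 0.72 0.35 0.038; -0.62 0.723 0.35 0.038; -0.62 0.723 0.35 0.038",
)

```text
time: 8.95
tool_pos: [0.5351, -0.3549, 0.1407]
ee_rot: [-3.134, 0.044, 1.243]
wrist_force: [-0.1, -0.0, 0.4]
width: 0.0939
finger_force: 0.0
```

```bash
python3 -c "
from mv import *
go((.5357,-.3555,.026,71.1))"
```

```text
t 8.95 [ 0.5351 -0.3549  0.1407] [-3.134  0.044  1.243] F [-0.1 -0.   0.4] w 0.0939 ff 0.0
[0.031 0.011 0.764] 0.0007
```

Call:
carry_out(
  motion="0 0.01 0.15 0; 0.01 0.01 0.3 0; 0.02 0.01 0.45 0; 0.02 0.01 0.6 0; 0.03 0.01 0.7 0; 0.031 0.011 0.764 0; 0.031 0.011 0.764 0; 0.031 0.011 0.764 0",
)

```text
time: 9.75
tool_pos: [0.5367, -0.3575, 0.0273]
ee_rot: [-3.137, 0.046, 1.242]
wrist_force: [0.1, -0.5, 0.9]
width: 0.094
finger_force: 0.0
```

Call:
carry_out(
  motion="0 0 0 0; 0 0 0 0; 0 0 0 0; 0 0 0 0; 0 0 0 0; 0 0 0 0; 0 0 0 0; 0 0 0 0",
  grip=-1,
)

```text
time: 10.55
tool_pos: [0.536, -0.3574, 0.0262]
ee_rot: [-3.135, 0.046, 1.241]
wrist_force: [-1.8, 0.7, 1.5]
width: 0.0554
finger_force: 30.0
```

```bash
python3 -c "
from mv import *
go((.53,-.34,.17,71.2),(.51,-.20,.21,71.2),(.495,-.06,.21,71.2),(.493,.0083,.18,71.2),(.493,.0083,.133,71.2))"
```

```text
t 10.55 [ 0.536  -0.3574  0.0262] [-3.135  0.046  1.241] F [-1.8  0.7  1.5] w 0.0554 ff 30.0
[ 0.053 -0.081 -0.962] -0.0005
[ 0.828 -0.429 -0.302] 0.0
[ 0.85  -0.396 -0.036] -0.0
[ 0.435 -0.158  0.181] 0.0
[0.014 0.002 0.313] -0.0
```

Call:
carry_out(
  motion="0 0 -0.1 0; 0 0 -0.25 0; 0.01 -0.02 -0.4 0; 0.02 -0.04 -0.55 0; 0.03 -0.06 -0.7 0; 0.04 -0.08 -0.85 0; 0.05 -0.08 -0.96 0; 0.05 -0.08 -0.96 0",
)

```text
time: 11.35
tool_pos: [0.5319, -0.3413, 0.1743]
ee_rot: [3.14, 0.048, 1.241]
wrist_force: [0.2, 0.2, -0.3]
width: 0.0551
finger_force: 30.0
```

Call:
carry_out(
  motion="0.1 -0.05 -0.04 0; 0.22 -0.11 -0.08 0; 0.34 -0.17 -0.12 0; 0.46 -0.23 -0.16 0; 0.58 -0.29 -0.2 0; 0.7 -0.36 -0.25 0; 0.8 -0.41 -0.3 0; 0.83 -0.43 -0.3 0",
)

```text
time: 12.15
tool_pos: [0.5108, -0.1982, 0.2114]
ee_rot: [-3.139, 0.046, 1.243]
wrist_force: [0.4, -0.5, -0.6]
width: 0.0552
finger_force: 30.0
```

Call:
carry_out(
  motion="0.12 -0.06 0 0; 0.24 -0.12 0 0; 0.36 -0.18 -0.01 0; 0.48 -0.24 -0.02 0; 0.6 -0.3 -0.03 0; 0.72 -0.35 -0.04 0; 0.82 -0.39 -0.04 0; 0.85 -0.4 -0.04 0",
)

```text
time: 12.95
tool_pos: [0.4948, -0.0588, 0.2098]
ee_rot: [-3.136, 0.046, 1.243]
wrist_force: [1.0, -1.3, -0.4]
width: 0.0555
finger_force: 30.0
```

```bash
python3 -c "
from mv import *
go((.4925,.0067,.155,71.2),(.4925,.0067,.1305,71.2))"
```

```text
t 12.95 [ 0.4948 -0.0588  0.2098] [-3.136  0.046  1.243] F [ 1.  -1.3 -0.4] w 0.0555 ff 30.0
[ 0.425 -0.153  0.348] -0.0
[0.007 0.001 0.163] 0.0
```

Call:
carry_out(
  motion="0.08 -0.03 0; 0 0 0 0",
)

```text
validation failed for argument at $.mo...
```

Call:
carry_out(
  motion="0.08 -0.03 0.03 0; 0.18 -0.06 0.06 0; 0.28 -0.1 0.1 0; 0.36 -0.13 0.16 0; 0.42 -0.15 0.22 0; 0.425 -0.153 0.28 0; 0.425 -0.153 0.33 0; 0.425 -0.153 0.35 0",
)

```text
time: 13.75
tool_pos: [0.4921, 0.0052, 0.1533]
ee_rot: [-3.134, 0.046, 1.241]
wrist_force: [-0.3, 0.9, -1.4]
width: 0.0555
finger_force: 30.0
```

```bash
python3 - <<'E'
from mv import *
from h import *
from bench import snapshot
go((.4925,.0067,.1305,71.2))
s=snapshot("side"); cv2.imwrite("pics/side2.png",cv2.resize(s["image"][110:230,190:310,::-1],None,fx=5,fy=5,interpolation=cv2.INTER_CUBIC))
E
```

```text
t 13.75 [0.4921 0.0052 0.1533] [-3.134  0.046  1.241] F [-0.3  0.9 -1.4] w 0.0555 ff 30.0
[0.018 0.    0.151] -0.0006
```

View pics/side2.png

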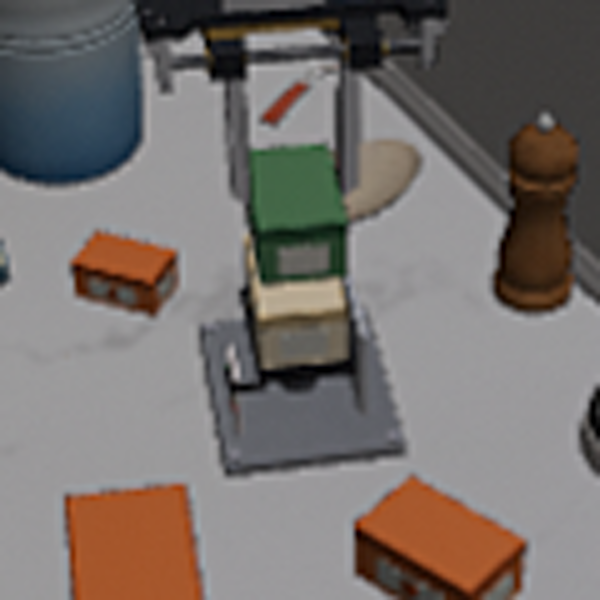

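The green carton, lid around (295,180), hangs just above the cream one at (300,320) and is aligned with it. I'll lower it.

Call:
carry_out(
  motion="0.01 0 0.02 0; 0.018 0 0.05 0; 0.018 0 0.08 0; 0.018 0 0.11 0; 0.018 0 0.13 0; 0.018 0 0.145 0; 0.018 0 0.151 0; 0.018 0 0.151 0",
)

```text
time: 14.6
tool_pos: [0.493, 0.0072, 0.1318]
ee_rot: [-3.136, 0.046, 1.241]
wrist_force: [-0.4, -0.8, -2.0]
width: 0.0554
finger_force: 30.0
```

```bash
python3 - <<'E'
from mv import *
from h import *
import pickle
from bench import snapshot
go((.4925,.0067,.130,71.2))
s=snapshot("side"); print(pix(s,[(.493,.0083,.148),(.493,.0083,.104)]),lid(s,pix(s,[(.493,.0083,.148)])[0],.148))
E
```

```text
t 14.6 [0.493  0.0072 0.1318] [-3.136  0.046  1.241] F [-0.4 -0.8 -2. ] w 0.0554 ff 30.0
[-0.004 -0.002  0.012] -0.0005
[[248.18848506 152.12099448]
 [248.48958134 163.28892276]] (array([495. ,   9.7]), array([89.1, 55.2]), np.float32(70.67607))
```

Call:
carry_out(
  motion="-0.004 -0.002 0.005 0; -0.004 -0.002 0.01 0; -0.004 -0.002 0.012 0; -0.004 -0.002 0.012 0; -0.004 -0.002 0.012 0; -0.004 -0.002 0.012 0; -0.004 -0.002 0.012 0; -0.004 -0.002 0.012 0",
)

```text
time: 15.45
tool_pos: [0.4926, 0.0067, 0.1302]
ee_rot: [-3.136, 0.046, 1.241]
wrist_force: [0.0, -1.6, -1.9]
width: 0.0554
finger_force: 30.0
```

Call:
carry_out(
  motion="0 0 0 0; 0 0 0 0; 0 0 0 0; 0 0 0 0; 0 0 0 0; 0 0 0 0; 0 0 0 0; 0 0 0 0",
  grip=1,
)

```text
time: 16.25
tool_pos: [0.4926, 0.0067, 0.1302]
ee_rot: [-3.136, 0.045, 1.241]
wrist_force: [-0.1, 0.3, -0.2]
width: 0.0942
finger_force: 0.0
```

```bash
python3 - <<'E'
from mv import *
from h import *
from bench import snapshot
go((.4925,.0067,.24,71.2),(.49,-.10,.21,95),(.4882,-.1913,.14,112.3),(.4882,-.1913,.026,112.3))
s=snapshot("side"); print(lid(s,pix(s,[(.493,.0083,.148)])[0],.148))
E
```

```text
t 16.25 [0.4926 0.0067 0.1302] [-3.136  0.045  1.241] F [-0.1  0.3 -0.2] w 0.0942 ff 0.0
[-0.034 -0.005 -0.731] -0.0005
[-0.669  0.215  0.229] -0.1322
[-0.586 -0.054  0.491] -0.096
[0.023 0.026 0.759] 0.0
(array([492.4,   7.1]), array([88.6, 56.7]), np.float32(71.185104))
```

Call:
carry_out(
  motion="0 0 -0.06 0; -0.01 0 -0.16 0; -0.01 0 -0.28 0; -0.02 0 -0.4 0; -0.02 0 -0.52 0; -0.03 0 -0.64 0; -0.034 -0.005 -0.73 0; -0.034 -0.005 -0.73 0",
)

```text
time: 17.1
tool_pos: [0.4937, 0.0065, 0.2433]
ee_rot: [3.142, 0.044, 1.241]
wrist_force: [-0.3, -0.3, 0.5]
width: 0.0939
finger_force: 0.0
```

Call:
carry_out(
  motion="-0.1 0.03 0.02 -0.02; -0.2 0.06 0.05 -0.04; -0.3 0.1 0.08 -0.06; -0.4 0.13 0.12 -0.08; -0.5 0.16 0.16 -0.1; -0.6 0.19 0.2 -0.12; -0.67 0.215 0.23 -0.132; -0.67 0.215 0.23 -0.132",
)

```text
time: 17.9
tool_pos: [0.4889, -0.1011, 0.2081]
ee_rot: [-3.115, 0.038, 1.654]
wrist_force: [-0.9, 0.9, -0.0]
width: 0.094
finger_force: 0.0
```

Call:
carry_out(
  motion="-0.1 -0.01 0.08 -0.02; -0.2 -0.02 0.16 -0.04; -0.3 -0.03 0.24 -0.06; -0.4 -0.04 0.32 -0.08; -0.5 -0.05 0.4 -0.096; -0.586 -0.054 0.48 -0.096; -0.586 -0.054 0.491 -0.096; -0.586 -0.054 0.491 -0.096",
)

```text
time: 18.7
tool_pos: [0.4875, -0.1909, 0.1392]
ee_rot: [-3.107, 0.029, 1.957]
wrist_force: [0.4, 0.2, 0.6]
width: 0.0938
finger_force: 0.0
```

```bash
python3 - <<'E'
from mv import *
go((.4882,-.1913,.026,112.3))
E
```

```text
t 18.7 [ 0.4875 -0.1909  0.1392] [-3.107  0.029  1.957] F [0.4 0.2 0.6] w 0.0938 ff 0.0
[0.018 0.03  0.754] -0.001
```

Call:
carry_out(
  motion="0 0 0.14 0; 0 0.01 0.28 0; 0.01 0.02 0.42 0; 0.01 0.02 0.56 0; 0.018 0.03 0.68 0; 0.018 0.03 0.754 0; 0.018 0.03 0.754 0; 0.018 0.03 0.754 0",
)

```text
time: 19.5
tool_pos: [0.4892, -0.1919, 0.0275]
ee_rot: [-3.108, 0.031, 1.958]
wrist_force: [-0.6, -0.3, 0.3]
width: 0.0942
finger_force: 0.0
```

Call:
carry_out(
  motion="0 0 0 0; 0 0 0 0; 0 0 0 0; 0 0 0 0; 0 0 0 0; 0 0 0 0; 0 0 0 0; 0 0 0 0",
  grip=-1,
)

```text
time: 20.3
tool_pos: [0.4888, -0.1919, 0.0267]
ee_rot: [-3.108, 0.031, 1.958]
wrist_force: [0.8, 1.2, 0.3]
width: 0.055
finger_force: 30.0
```

```bash
python3 - <<'E'
from mv import *
go((.4882,-.1913,.15,112.3),(.49,-.10,.23,90),(.4925,.0067,.23,71.2))
E
```

```text
t 20.3 [ 0.4888 -0.1919  0.0267] [-3.108  0.031  1.958] F [0.8 1.2 0.3] w 0.055 ff 30.0
[-0.02  -0.03  -0.821] -0.0007
[ 0.542  0.223 -0.558] 0.1239
[ 0.711  0.016 -0.03 ] 0.1044
```

Call:
carry_out(
  motion="0 0 -0.08 0; 0 0 -0.2 0; -0.01 -0.01 -0.34 0; -0.01 -0.02 -0.48 0; -0.02 -0.02 -0.62 0; -0.02 -0.03 -0.76 0; -0.02 -0.03 -0.82 0; -0.02 -0.03 -0.82 0",
)

```text
time: 21.1
tool_pos: [0.4889, -0.1917, 0.1516]
ee_rot: [-3.11, 0.033, 1.958]
wrist_force: [0.4, 0.7, -1.0]
width: 0.0554
finger_force: 30.0
```

Call:
carry_out(
  motion="0.08 0.03 -0.08 0.02; 0.16 0.06 -0.17 0.04; 0.24 0.1 -0.26 0.06; 0.32 0.13 -0.35 0.08; 0.4 0.17 -0.44 0.1; 0.48 0.2 -0.52 0.12; 0.54 0.223 -0.558 0.124; 0.54 0.223 -0.558 0.124",
)

```text
time: 21.9
tool_pos: [0.4901, -0.0993, 0.2294]
ee_rot: [-3.121, 0.041, 1.57]
wrist_force: [0.0, -0.9, -0.6]
width: 0.0552
finger_force: 30.0
```

Call:
carry_out(
  motion="0.1 0 0 0.02; 0.2 0 0 0.04; 0.3 0 -0.01 0.06; 0.4 0.01 -0.01 0.08; 0.5 0.01 -0.02 0.1; 0.6 0.01 -0.03 0.104; 0.71 0.016 -0.03 0.104; 0.71 0.016 -0.03 0.104",
)

```text
time: 22.7
tool_pos: [0.4923, 0.0072, 0.228]
ee_rot: [-3.133, 0.046, 1.244]
wrist_force: [-0.5, -0.2, -1.3]
width: 0.0551
finger_force: 30.0
```

```bash
python3 - <<'E'
from mv import *
from h import *
from bench import snapshot
go((.4925,.0067,.18,71.2))
s=snapshot("side"); t=snapshot("top"); z=.23-.0267+.044
print(lid(s,pix(s,[(.493,.008,z)])[0],z))
cv2.imwrite("pics/side3.png",cv2.resize(s["image"][90:210,190:310,::-1],None,fx=5,fy=5,interpolation=cv2.INTER_CUBIC))
E
```

```text
t 22.7 [0.4923 0.0072 0.228 ] [-3.133  0.046  1.244] F [-0.5 -0.2 -1.3] w 0.0551 ff 30.0
[0.012 0.005 0.32 ] 0.0003
(array([490.8,   1.6]), array([85. , 53.7]), np.float32(69.408356))
```

View pics/side3.png

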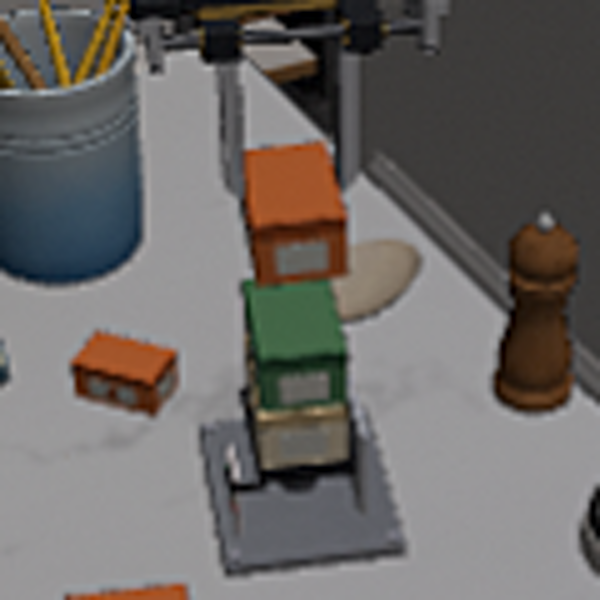

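The orange carton, lid around (295,185), hangs square above the green one at (295,320). I'll lower it and measure again just above contact.

Call:
carry_out(
  motion="0.01 0 0.05 0; 0.01 0.005 0.11 0; 0.012 0.005 0.17 0; 0.012 0.005 0.23 0; 0.012 0.005 0.28 0; 0.012 0.005 0.31 0; 0.012 0.005 0.32 0; 0.012 0.005 0.32 0",
)

```text
time: 23.6
tool_pos: [0.4932, 0.0057, 0.1816]
ee_rot: [-3.136, 0.046, 1.241]
wrist_force: [-0.3, 0.6, -0.6]
width: 0.0553
finger_force: 30.0
```

```bash
python3 - <<'E'
from mv import *
from h import *
from bench import snapshot
go((.4925,.0067,.1747,71.2))
s=snapshot("side"); z=robot.get_obs()["tool_pos"][2]-.0267+.044
for tol in(10,14,20): print(z,lid(s,pix(s,[(.493,.008,z)])[0],z,tol))
cv2.imwrite("pics/side4.png",cv2.resize(s["image"][115:195,210:290,::-1],None,fx=7.5,fy=7.5,interpolation=cv2.INTER_CUBIC))
E
```

```text
t 23.6 [0.4932 0.0057 0.1816] [-3.136  0.046  1.241] F [-0.3  0.6 -0.6] w 0.0553 ff 30.0
[ 0.007 -0.006  0.046] -0.0005
0.19927465543753758 (array([492.3,   3.7]), array([85.3, 53.4]), np.float32(71.278755))
0.19927465543753758 (array([492.9,   4.2]), array([89.8, 54.3]), np.float32(70.44307))
0.19927465543753758 (array([493.7,   7.7]), array([98.5, 56.1]), np.float32(71.289505))
```

View pics/side4.png

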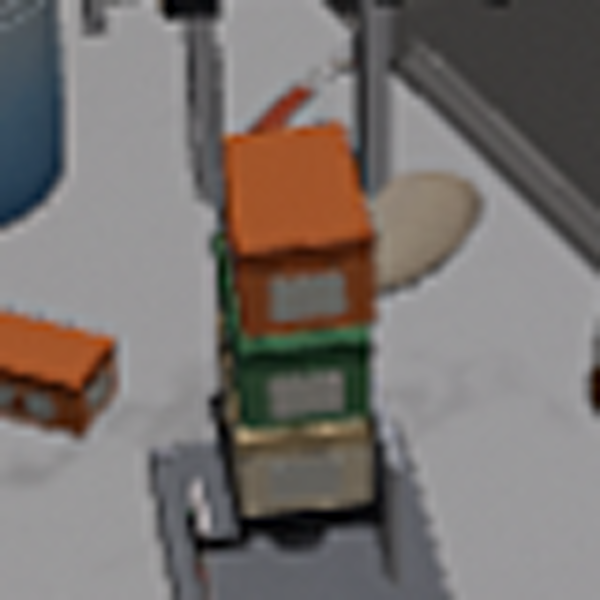

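Orange sits directly over green with a few mm to go, lid corners (225,140) to (375,232). I'll nudge it about 2 mm along +y and lower it.

Call:
carry_out(
  motion="0.013 -0.006 0 0; 0.013 -0.006 0.01 0; 0.013 -0.006 0.02 0; 0.013 -0.006 0.03 0; 0.013 -0.006 0.036 0; 0.013 -0.006 0.041 0; 0.013 -0.006 0.041 0; 0.013 -0.006 0.041 0",
)

```text
time: 24.45
tool_pos: [0.4929, 0.0076, 0.1757]
ee_rot: [-3.136, 0.045, 1.241]
wrist_force: [-0.3, -0.4, -0.1]
width: 0.0555
finger_force: 30.0
```

```bash
python3 - <<'E'
from mv import *
go((.4927,.0077,.1747,71.2))
E
```

```text
t 24.45 [0.4929 0.0076 0.1757] [-3.136  0.045  1.241] F [-0.3 -0.4 -0.1] w 0.0555 ff 30.0
[ 0.001 -0.002  0.007] -0.0005
```

Call:
carry_out(
  motion="0.001 -0.002 0.004 0; 0.001 -0.002 0.007 0; 0.001 -0.002 0.007 0; 0.001 -0.002 0.007 0; 0.001 -0.002 0.007 0; 0.001 -0.002 0.007 0; 0.001 -0.002 0.007 0; 0.001 -0.002 0.007 0",
)

```text
time: 25.25
tool_pos: [0.4927, 0.0078, 0.1745]
ee_rot: [-3.136, 0.046, 1.241]
wrist_force: [-0.5, -1.5, 2.4]
width: 0.0553
finger_force: 30.0
```

Call:
carry_out(
  motion="0 0 0 0; 0 0 0 0; 0 0 0 0; 0 0 0 0; 0 0 0 0; 0 0 0 0; 0 0 0 0; 0 0 0 0",
  grip=1,
)

```text
time: 26.05
tool_pos: [0.4926, 0.0079, 0.1744]
ee_rot: [-3.136, 0.045, 1.241]
wrist_force: [-0.2, 0.1, 0.7]
width: 0.0938
finger_force: 0.0
```

```bash
python3 - <<'E'
from mv import *
from h import *
from bench import snapshot
go((.4927,.0077,.28,71.2))
s=snapshot("side"); z=.192
for tol in(10,14): print(z,lid(s,pix(s,[(.493,.008,z)])[0],z,tol))
cv2.imwrite("pics/side5.png",cv2.resize(s["image"][115:195,210:290,::-1],None,fx=7.5,fy=7.5,interpolation=cv2.INTER_CUBIC))
E
```

```text
t 26.05 [0.4926 0.0079 0.1744] [-3.136  0.045  1.241] F [-0.2  0.1  0.7] w 0.0938 ff 0.0
[-0.033 -0.003 -0.703] -0.0005
0.192 (array([492.8,   6.9]), array([87.1, 53.1]), np.float32(71.14085))
0.192 (array([492.8,   6.9]), array([89.9, 54.5]), np.float32(71.25385))
```

View pics/side5.png

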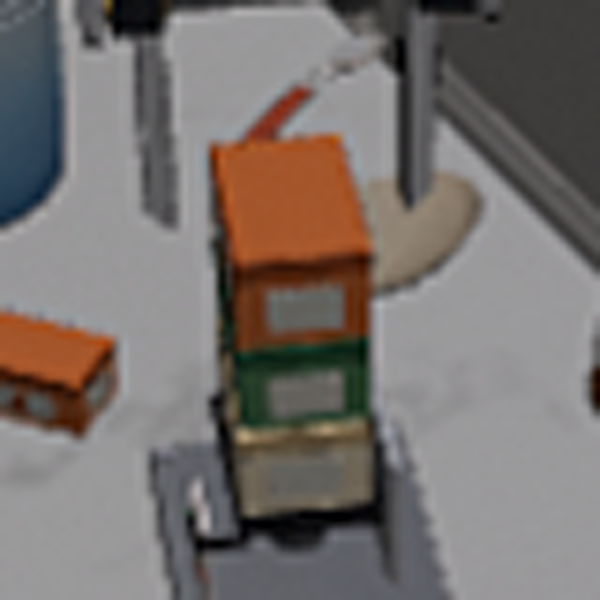

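Column flush: orange lid corners (215,145), (345,138), (370,250), (237,265), with green and cream edges straight below. Now I rise, shut the fingers and press.

Call:
carry_out(
  motion="0 0 -0.04 0; 0 0 -0.1 0; -0.01 0 -0.17 0; -0.01 0 -0.25 0; -0.02 0 -0.33 0; -0.02 0 -0.4 0; -0.02 0 -0.42 0; -0.02 0 -0.42 0",
)

```text
time: 26.9
tool_pos: [0.4933, 0.0076, 0.2383]
ee_rot: [-3.137, 0.045, 1.241]
wrist_force: [0.3, 1.0, -0.8]
width: 0.0939
finger_force: 0.0
```

Call:
carry_out(
  motion="0 0 0 0; 0 0 0 0; 0 0 0 0; 0 0 0 0; 0 0 0 0; 0 0 0 0; 0 0 0 0; 0 0 0 0",
  grip=-1,
)

```text
time: 27.7
tool_pos: [0.4929, 0.0076, 0.2375]
ee_rot: [-3.136, 0.045, 1.241]
wrist_force: [-0.4, 0.2, 0.5]
width: 0.0335
finger_force: 0.0
```

```bash
python3 - <<'E'
from mv import *
go((.4931,.0080,.209,71.1),(.4931,.008,.200,71.1))
E
```

```text
t 27.7 [0.4929 0.0076 0.2375] [-3.136  0.045  1.241] F [-0.4  0.2  0.5] w 0.0335 ff 0.0
[0.012 0.001 0.19 ] 0.0001
[0.003 0.    0.06 ] -0.0
```

Call:
carry_out(
  motion="0 0 0 0; 0 0 0 0; 0 0 0.03 0; 0 0 0.07 0; 0.01 0 0.11 0; 0.012 0 0.15 0; 0.012 0 0.18 0; 0.012 0 0.19 0",
)

```text
time: 28.5
tool_pos: [0.4925, 0.0081, 0.208]
ee_rot: [-3.134, 0.046, 1.241]
wrist_force: [-0.8, -0.1, -0.2]
width: 0.0005
finger_force: 0.0
```

Call:
carry_out(
  motion="0 0 0.008 0; 0 0 0.016 0; 0 0 0.024 0; 0.001 0 0.032 0; 0.002 0 0.04 0; 0.003 0 0.048 0; 0.003 0 0.056 0; 0.003 0 0.06 0",
)

```text
time: 29.3
tool_pos: [0.4928, 0.0082, 0.1997]
ee_rot: [-3.136, 0.046, 1.241]
wrist_force: [0.9, -0.4, -0.1]
width: 0.0007
finger_force: 0.0
```

```bash
python3 - <<'E'
from mv import *
go((.4931,.0080,.193,71.1))
E
```

```text
t 29.3 [0.4928 0.0082 0.1997] [-3.136  0.046  1.241] F [ 0.9 -0.4 -0.1] w 0.0007 ff 0.0
[0.002 0.002 0.045] 0.0001
```

```bash
python3 - <<'E'
from mv import *
from bench import snapshot
import cv2
s=snapshot("side"); cv2.imwrite("pics/side6.png",cv2.resize(s["image"][100:200,195:295,::-1],None,fx=6,fy=6,interpolation=cv2.INTER_CUBIC))
for i in range(3): go(); snapshot("side")
E
```

```text
t 29.35 [0.4928 0.0082 0.1997] [-3.135  0.046  1.241] F [ 0.3 -0.8 -0.3] w 0.0008 ff 0.0
t 29.4 [0.4928 0.0082 0.1998] [-3.136  0.046  1.241] F [-1.1 -0.1  0.6] w 0.0007 ff 0.0
t 29.45 [0.4928 0.0082 0.1999] [-3.136  0.046  1.241] F [ 0.6 -0.  -0.2] w 0.0005 ff 0.0
```

View pics/side6.png

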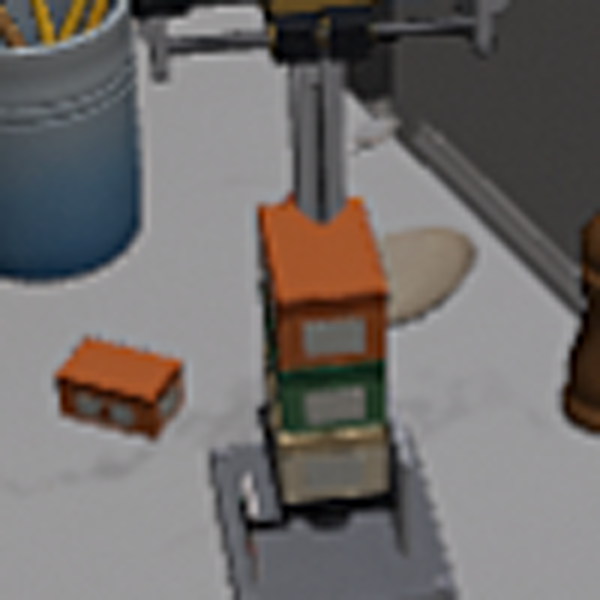

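The shut fingertips at (320,220) are over the lid, whose centre is about (323,250). They look to be still above it, which fits the zero force. I'll work out the gap.

```bash
python3 - <<'E'
from mv import *
from h import *
import pickle
s=pickle.load(open("pics/side0.pkl","rb"))
for p in((.4925,.0076,.186),(.4925,.0076,.192),(.4925,.0076,.2),(.4925,.0076,.21)): print(p,(pix(s,[p])[0]-[195,100])*6+3)
go((.4931,.008,.190,71.1))
E
```

```text
(0.4925, 0.0076, 0.186) [320.24118802 256.29015556]
(0.4925, 0.0076, 0.192) [319.97802407 246.53337617]
(0.4925, 0.0076, 0.2) [319.62466997 233.4280319 ]
(0.4925, 0.0076, 0.21) [319.17896714 216.88979759]
t 29.5 [0.4929 0.0082 0.1999] [-3.136  0.045  1.241] F [-0.5 -0.1  0.2] w 0.0005 ff 0.0
[0.002 0.002 0.066] 0.0001
```

Call:
carry_out(
  motion="0 0 0.008 0; 0.001 0 0.016 0; 0.001 0 0.024 0; 0.001 0 0.032 0; 0.001 0 0.04 0; 0.002 0 0.048 0; 0.002 0 0.056 0; 0.002 0 0.066 0",
)

```text
time: 30.3
tool_pos: [0.4928, 0.008, 0.1899]
ee_rot: [-3.136, 0.045, 1.241]
wrist_force: [-0.3, -0.2, -0.7]
width: 0.0006
finger_force: 0.0
```

Call:
carry_out(
  motion="0 0 0.004 0; 0 0 0.009 0; 0 0 0.014 0; 0.001 0 0.018 0; 0.001 0 0.022 0; 0.001 0 0.027 0; 0.001 0 0.027 0; 0.001 0 0.027 0",
)

```text
time: 31.1
tool_pos: [0.4927, 0.008, 0.1859]
ee_rot: [-3.136, 0.045, 1.241]
wrist_force: [-0.5, 1.0, 0.0]
width: 0.0002
finger_force: 0.0
```

```bash
python3 - <<'E'
from mv import *
from h import *
from bench import snapshot
go((.4931,.008,.183,71.1))
F=[]
for i in range(5):
    s=snapshot("side"); F.append(robot.get_obs()["wrist_force"])
print(np.mean(F,0))
E
```

```text
t 31.1 [0.4927 0.008  0.1859] [-3.136  0.045  1.241] F [-0.5  1.   0. ] w 0.0002 ff 0.0
[0.002 0.003 0.02 ] 0.0001
[-0.11445447  0.13916633  0.12065837]
```

```bash
cat > sink.py <<'E'
from mv import *
from h import *
from bench import snapshot
def sink(n=4):
    "mean wrist force, and px shift of the column's front faces since release (about 0.27 px per mm)"
    r=cv2.cvtColor(cv2.imread("pics/side5.png"),cv2.COLOR_BGR2GRAY)[260:505,230:375]; F=[];D=[]
    for i in range(n):
        s=snapshot("side"); F.append(robot.get_obs()["wrist_force"])
        c=cv2.cvtColor(cv2.resize(s["image"][115:195,210:290,::-1],None,fx=7.5,fy=7.5,interpolation=cv2.INTER_CUBIC),cv2.COLOR_BGR2GRAY)
        m=cv2.matchTemplate(c[230:575,215:390],r,cv2.TM_CCOEFF_NORMED); D.append(np.array(cv2.minMaxLoc(m)[3])-[15,30])
    print("F",np.mean(F,0).round(2),"shift px",np.mean(D,0)/7.5,"sink mm ~",(np.mean(D,0)/7.5/.27)[1])
E
python3 -c "
from sink import *
sink(2); go((.4931,.008,.182,71.1))"
```

```text
F [-0.24 -0.35  0.35] shift px [0. 0.] sink mm ~ 0.0
t 31.45 [0.4927 0.008  0.186 ] [-3.136  0.046  1.241] F [-0.6  0.2  0.4] w 0.0005 ff 0.0
[0.002 0.002 0.027] 0.0001
```

Call:
carry_out(
  motion="0 0 0.003 0; 0 0 0.006 0; 0 0 0.01 0; 0.001 0 0.014 0; 0.001 0 0.018 0; 0.001 0 0.022 0; 0.001 0 0.026 0; 0.001 0 0.026 0",
)

```text
time: 32.25
tool_pos: [0.4926, 0.008, 0.182]
ee_rot: [-3.136, 0.046, 1.241]
wrist_force: [-0.6, 0.1, 0.4]
width: 0.0006
finger_force: 0.0
```

```bash
python3 -c "
from sink import *
sink(4); go((.4931,.008,.178,71.1))"
```

```text
F [ 0.1  -0.51 -0.24] shift px [0. 0.] sink mm ~ 0.0
t 32.45 [0.4927 0.008  0.1821] [-3.136  0.045  1.241] F [ 0.6 -0.6 -0.7] w 0.0005 ff 0.0
[0.002 0.002 0.027] 0.0001
```

Call:
carry_out(
  motion="0 0 0.003 0; 0 0 0.006 0; 0 0 0.01 0; 0.001 0 0.014 0; 0.001 0 0.018 0; 0.001 0 0.022 0; 0.001 0 0.026 0; 0.001 0 0.026 0",
)

```text
time: 33.25
tool_pos: [0.4928, 0.008, 0.1785]
ee_rot: [-3.136, 0.045, 1.241]
wrist_force: [-1.0, 0.5, 2.2]
width: 0.0004
finger_force: 1.1
```

```bash
python3 -c "
from sink import *
sink(4); go((.4931,.008,.174,71.1))
s=snapshot('side'); cv2.imwrite('pics/side7.png',cv2.resize(s['image'][100:200,195:295,::-1],None,fx=6,fy=6,interpolation=cv2.INTER_CUBIC))"
```

```text
F [-0.22  0.34  2.35] shift px [0.         0.26666667] sink mm ~ 0.9876543209876543
t 33.45 [0.4928 0.008  0.1784] [-3.136  0.045  1.241] F [-1.  1.  2.] w 0.0003 ff 1.2
[0.002 0.002 0.029] 0.0001
```

Call:
carry_out(
  motion="0 0 0.006 0; 0 0 0.012 0; 0.001 0 0.018 0; 0.001 0 0.024 0; 0.002 0.001 0.03 0; 0.002 0.001 0.036 0; 0.003 0.001 0.042 0; 0.003 0.001 0.045 0",
)

```text
time: 34.3
tool_pos: [0.4929, 0.008, 0.1717]
ee_rot: [-3.136, 0.046, 1.241]
wrist_force: [-1.6, 0.8, 6.0]
width: 0.0006
finger_force: 2.9
```

```bash
python3 -c "
from sink import *
sink(4); go((.4931,.008,.1665,71.1))"
```

```text
F [-0.82  0.23  5.66] shift px [0.         1.96666667] sink mm ~ 7.28395061728395
t 34.5 [0.4929 0.008  0.1718] [-3.136  0.045  1.241] F [-0.7 -0.7  5.8] w 0.0005 ff 2.7
[0.002 0.001 0.035] 0.0001
```

Sink is about 7.5 mm at 5.7 N, as expected. 5 mm more, then hold.

Call:
carry_out(
  motion="0 0 0.006 0; 0 0 0.012 0; 0.001 0 0.018 0; 0.001 0 0.024 0; 0.002 0 0.03 0; 0.002 0.001 0.035 0; 0.002 0.001 0.035 0; 0.002 0.001 0.035 0",
)

```text
time: 35.3
tool_pos: [0.4931, 0.008, 0.1672]
ee_rot: [-3.137, 0.045, 1.241]
wrist_force: [-2.3, 0.2, 7.7]
width: 0.0004
finger_force: 3.9
```

```bash
python3 -c "
from sink import *
sink(6); go()
s=snapshot('side'); cv2.imwrite('pics/side8.png',cv2.resize(s['image'][100:200,195:295,::-1],None,fx=6,fy=6,interpolation=cv2.INTER_CUBIC))"
```

```text
F [-2.16  0.55  7.34] shift px [0.13333333 3.06666667] sink mm ~ 11.358024691358025
t 35.6 [0.4931 0.008  0.1673] [-3.137  0.045  1.241] F [-1.9  0.   8.2] w 0.0004 ff 3.9
```

View pics/side8.png

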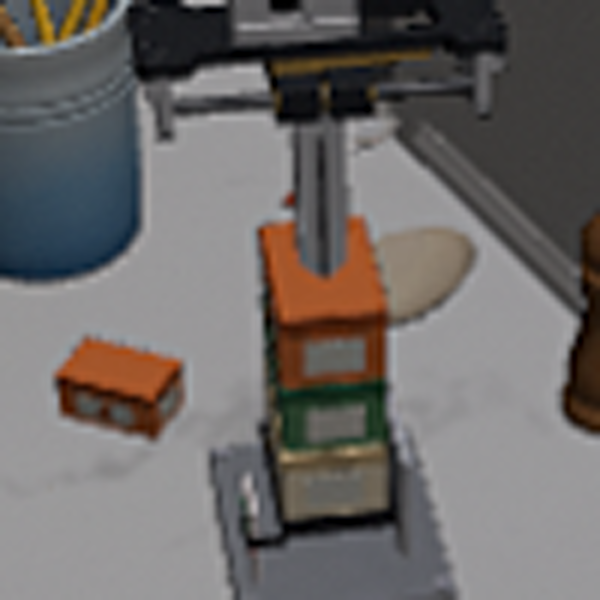

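Call:
carry_out(
  motion="0 0 0 0; 0 0 0 0; 0 0 0 0; 0 0 0 0; 0 0 0 0; 0 0 0 0; 0 0 0 0; 0 0 0 0",
)

```text
time: 36.45
tool_pos: [0.4931, 0.008, 0.1672]
ee_rot: [-3.137, 0.045, 1.241]
wrist_force: [-1.8, 0.3, 7.1]
width: 0.0005
finger_force: 3.9
```

Call:
carry_out(
  motion="0 0 0 0; 0 0 0 0; 0 0 0 0; 0 0 0 0; 0 0 0 0; 0 0 0 0; 0 0 0 0; 0 0 0 0",
)

```text
time: 37.25
tool_pos: [0.4931, 0.008, 0.1672]
ee_rot: [-3.137, 0.045, 1.241]
wrist_force: [-1.4, -0.3, 7.4]
width: 0.0006
finger_force: 3.9
```

Call:
carry_out(
  motion="0 0 0 0; 0 0 0 0; 0 0 0 0; 0 0 0 0; 0 0 0 0; 0 0 0 0; 0 0 0 0; 0 0 0 0",
)

```text
time: 38.05
tool_pos: [0.4931, 0.008, 0.1672]
ee_rot: [-3.137, 0.045, 1.241]
wrist_force: [-1.4, 0.4, 7.8]
width: 0.0004
finger_force: 3.9
```

The fingertips at (325,270) press the lid and the column is straight. It has held steady for about 2.5 s at 7.5 N and roughly 11.5 mm of sink, so I'm handing in.

```bash
python3 -c "
from bench import robot
print(robot.close_job())"
```

```text
the job is handed in; nothing more can be done
None
```

I stacked green on cream and orange on green, edges flush by camera, then held the orange lid down at about 7.5 N with the platform about 11.5 mm down (mid green band) for about 2.5 s, and handed in still pressing; `close_job()` gave no verdict.

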